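# Lever up the control cover and hold the turntable dial at its third step

## Robot

A 6-joint arm with a two-finger parallel gripper is mounted at the origin on the work surface. World frame = base frame: x ahead of the robot, y to its left, z up, the work surface at z = 0. Lengths are in m, angles in rad, forces in N, time in s.
With the tool pointing down it reaches from about 0.35 to 0.85 m from the base axis. Payload 8.1 kg.
Tool frame: the origin (TCP) lies between the finger pads; the fingertips stand 14 mm ahead of it and the grasp point (between the pads) lies 5 mm behind it; z points along the fingers, y is the line along which they close (so a half turn about z gives the same grasp; the last joint's range is limited). The gripper opens to 85 mm and grips with 20 to 120 N. Pads are 22 mm wide; open, the fingers measure 114 mm over their backs; the gripper's body (76 mm by 85 mm) begins 54 mm behind the grasp point. The pads swing forward as they close: fully open they stand 13 mm farther back than shut.
Start: joints at [1.184, 0.13, 1.488, -0, 1.523, -0.085], TCP at [0.178, 0.573, 0.245] pointing down, gripper open.
Joint ranges: [-2.96, 2.96], [-0.89, 2.26], [0.02, 2.5], [-1.34, 4.48], [0, 2.73], [-2.66, 2.66]. Speed limits (rad/s): [2.39, 2.39, 2.79, 3.14, 3.14, 3.14].

## Interface

Orientations are given as a 3x3 rotation matrix whose columns are the frame's x, y, z axes.
In Python, from station import env, camera, job gives the robot as it stands.
- The arm moves only by the shell command python3 -m handwheel 'ROWS' [FORCE]. ROWS is JSON, a list of rows, each a list of 3 entries, a list of its own where there are three numbers: the shift along the tool's x, y, z in units of 30 mm (1.0 is 30 mm), then the turn, a rotation vector about the tool's x, y, z in units of 10 degrees (1.0 is 10 degrees), then the opening, from 0 (shut) to 1 (fully open). A call has 1 to 5 rows; each row shifts and turns the commanded pose from where the row before left it, along the tool's axes as they then stand; what a row does not reach is not made up. A row lasts 1/8 s, in which the tool goes at most 62.5 mm and 10.7 degrees, less where a joint would pass 70% of its speed; a pose out of reach is approached as far as the arm can. A call is refused whole if a number of a shift passes 1 or a number of a turn 1, either way. A call with a gripper value outside its range is refused whole. The fingers move at their own pace and stop on an object; FORCE is the grip in N (left out, the last holds). Time passes only in rows, so rows that do not move let the fingers close. It gives the time, the measured TCP pose, the force, the opening and the grip force at its end, in the units of the state.
- env.read_state(): the state, without advancing time (a new reading comes with each control period).
- camera(name): name is "scene" or "top" or "wrist"; returns a dict with "img" (400x640x3 uint8, red, green, blue), "vertical_fov" (degrees; the focal length in pixels is half the picture's height over the tangent of half this angle, whatever the lens; pixels are square), "cx", "cy" (the principal point, pixels), "distortion" ([k1, k2, p1, p2, k3] as OpenCV has them; the pictures are not rectified), "R" (3x3) and "t" (3): a world point X has camera coordinates R X + t; the wrist camera has in their place "tool_from_camera" (4x4, takes a point from camera to tool coordinates, whose origin is the TCP and whose axes are the flange's). Camera axes: x right, y down, z forward; pixel columns grow to the right and rows downward; lengths in m; the calibration is good to about 2 mm. A picture is of the moment at which its call begins: read the wrist's pose just before it. There is no depth.
- job.close_job(): hands the job in; it is judged then, once.
The state is a dict: "time_s": time; "joints": joint angles; "joint_vel": joint speeds; "joint_torque": joint torques, N m; "tcp_pos": TCP position; "tool_rot": TCP orientation; "ft_force": force on the tool from outside, world axes, zero at the start; "torque": the same for the moment, N m; "finger_gap": opening from 0.0 (shut) to 1.0 (fully open); "grip_force": force on a finger pad.
Only numpy, scipy, OpenCV 4.12 (cv2) and the standard library are available. Lean on these libraries where they do the work, as an engineer would, in place of code of your own. Each camera call takes 0.05 s, during which the arm holds its last target. There are 200 camera calls.

## Task

Lever up the hinged walnut cover of the turntable's control unit by putting the blade of the tea knife into the slot under the cover's front edge (do not start it with the fingers), swing it up until it stands upright or beyond, and lay the knife back on its rest the way it lay. Then turn the spring-return dial underneath clockwise past its first two clicks to the third, where the turntable runs at full speed, and keep it there: finish while still holding the dial. Do not knock over or push about the other pieces.

Things in the scene. Friction and masses are not known exactly. Their poses are not given: they have to be found in the camera images.
- controller: Turntable's control unit: fixed black lacquered plinth, 136 (x) by 130 (y) by 34 mm high, with a walnut cover on top and a dial under it. Origin: centre of its underside. Its -x side is the front (to the robot at yaw 0), the hinge is at its +x side. 'Unit frame' below means these axes.
- cover (a joint): Walnut cover, a hollow shell 130 (x) by 104 (y) by 40 mm, open below, walls 4 mm, no handle; shut it stands on the plinth (z 34 to 76 mm). 0 = shut; grows to 1.92 rad as the front edge swings up and back about the far lower edge; at 1.57 its open side faces the front. Stiff friction hinge (0.14 N m; cover 0.14 kg): 2 N at the front edge lifts it and it stays where it is left.
- cover_slot (a point): Middle of the slot in the lower edge of the cover's front wall, at the wall's outer face, under a brass plate; moves with the cover. Shut: x -66, y 0, z 38 mm in the unit frame. The slot is 40 mm wide (y) and reaches from the plinth's top (z 34) up to z 42.5 mm; the wall is 4 mm thick; fingers do not fit in.
- cover_hinge (a point): Middle of the cover's hinge axis (along the unit's y): x 64, y 0, z 36 mm in the unit frame, fixed; 130 mm behind the slot's mouth.
- dial (a joint): Spring-return dial under the cover, axis vertical. 0 = rest, bar along the unit's x; grows clockwise from above; firm stop just past 1.12. Clicks at 0.35, 0.70, 1.05 rad, marked by one, two, three brass studs for the ivory-lined bar end (points to unit +x at rest). Let go, it springs back to 0: holding it takes 0.04 to 0.15 N m, most just before a click, about 0.1 at the third.
- dial_grip (a point): Middle of the dial's grip bar, on its axis: x -14, y 0, z 53.5 mm in the unit frame. Steel bar 44 mm long, 12 mm wide, 20 mm high (z 43.5 to 63.5 mm) on a round skirt of 52 mm diameter, top at z 43.5 mm. With the cover open nothing else stands on the plinth; the hinge is 78 mm behind.
- knife: Tea knife, loose, 0.08 kg, 180 mm long. Origin: underside of the handle at the place to grip; x to the blade's tip, z up. Walnut handle x -75 to 23 mm, 16 wide (y), 14 high (z 0 to 14). Flat steel blade x 23 to 105 mm, 14 wide (9 over the last 14), 2 thick (z 6 to 8). On its rest the handle's underside is 16 mm above the shelf.
- knife_tip (a point): Tip of the knife's blade, mid-thickness: x = 105, z = 7 mm in the knife's frame.
- knife_rest: Fixed wooden knife rest: slab 136 by 50 by 3 mm (x -73 to 63) with two crossbars, 10 mm thick, 50 wide (y): under the handle at x -62, top at z 16 mm; under the blade at x 55, top at z 22 mm. Origin: underside, below the knife's origin when the knife lies on it; x as the knife's. The handle is free between the bars, 13 mm above the slab.
- turntable (a joint): Walnut turntable, 260 mm across, top 36 mm above the shelf; angle in rad, anticlockwise from above. Its own drive turns it once the dial eases its brake: it stands still at rest and at the first click, turns at about 0.2 rad/s at the second and 0.4 rad/s at the third, and stops when the dial springs back.
- turntable_base: Fixed base of the turntable; origin: on the shelf at the turntable's axis.
- caddy: Tall brown ceramic tea caddy with ivory lid, 74 mm diameter, 162 mm high, loose on the turntable. Origin: centre of its underside. Bystander.
- kettle_lid: Cast-iron kettle lid, 92 mm diameter, 35 mm high, loose on the turntable. Origin: centre of its underside. Bystander.
- whisk: Bamboo tea whisk standing on its tines, 60 mm diameter, 105 mm high, loose on the turntable. Origin: centre of its underside. Bystander.
- incense_box: Celadon incense box shaped like a persimmon, 67 mm diameter, 46 mm high, loose on the turntable. Origin: centre of its underside. Bystander.
- tea_bowl: Blue ceramic tea bowl, 112 mm diameter, 72 mm high, loose on the shelf. Origin: centre of its underside. Bystander.
- tea_jar: Dark red lacquer tea jar, 67 mm diameter, 66 mm high, loose, standing beside the control unit. Origin: centre of its underside. Bystander.

How it is judged:
By the outcome, as a careful person would: the job done as asked, in the order asked, and still so for the second after the job is handed in, while the arm keeps its last pose, push and grip.
It also fails if it takes over 58 s, if anything falls off the work surface, if the arm or the gripper's body presses on something with over 40 N, if the wrist force passes 120 N, or if a joint passes its speed limit or range.

## Working session

There is one attempt and no reset: what is moved stays moved. The work goes in short steps, Python scripts to look and compute and a shell command to move; the robot and the scene stay as the last step left them, time stands still between calls to the robot, and variables do not carry over. Pictures are saved under pics/ and viewed, at most 10 in all, crops included, and the job is handed in when it is done.

```bash
mkdir -p pics; ls; cat > h.py <<'E'
import numpy as np, cv2
from station import env, camera, job
def K(c):
    f=200/np.tan(np.radians(c["vertical_fov"])/2)
    return np.array([[f,0,c["cx"]],[0,f,c["cy"]],[0,0,1]])
def save(n,c): cv2.imwrite(f"pics/{n}.png",c["img"][:,:,::-1])
def RT(c,s=None):
    if "R" in c: return np.array(c["R"]),np.array(c["t"])
    T=np.eye(4);T[:3,:3]=s["tool_rot"];T[:3,3]=s["tcp_pos"]
    M=np.linalg.inv(T@np.array(c["tool_from_camera"]));return M[:3,:3],M[:3,3]
def onplane(c,px,z,s=None):
    R,t=RT(c,s);u=cv2.undistortPoints(np.array(px,float).reshape(-1,1,2),K(c),np.array(c["distortion"],float)).reshape(-1,2)
    d=np.c_[u,np.ones(len(u))]@R; o=-R.T@t
    return o+d*((z-o[2])/d[:,2])[:,None]
def proj(c,X,s=None):
    R,t=RT(c,s);return cv2.projectPoints(np.array(X,float).reshape(-1,1,3),cv2.Rodrigues(R)[0],t,K(c),np.array(c["distortion"],float))[0].reshape(-1,2)
E
python3 - <<'E'
from h import *
for n in("scene","top"):
    c=camera(n);save(n+"0",c);np.save(n+"0.npy",c,allow_pickle=True);R,t=RT(c);print(n,c["vertical_fov"],-R.T@t)
s=env.read_state();print(s)
E
```

```text
pics
scene 56.46414291116946 [ 0.92430268 -0.49396971  0.72496769]
top 45.75517288008736 [0.40136384 0.02911003 1.27318392]
{'time_s': 0.1, 'joints': array([ 1.18358905e+00,  1.31098029e-01,  1.48917783e+00, -2.24855131e-05,
        1.52300351e+00, -8.54030129e-02]), 'joint_vel': array([ 3.91344772e-04, -1.37195775e-03, -1.36411714e-03,  7.14419615e-05,
        2.85228371e-04, -1.59115192e-03]), 'joint_torque': array([ 1.72315711e-03, -5.70944130e+01, -5.01947987e+01, -1.34369466e-04,
        8.05892836e-03, -3.82585415e-05]), 'tcp_pos': array([0.17815348, 0.57244215, 0.24433783]), 'tool_rot': array([[-9.54802025e-01,  2.97241842e-01, -6.16110020e-04],
       [ 2.97242456e-01,  9.54800742e-01, -1.57031610e-03],
       [ 1.21498655e-04, -1.68247504e-03, -9.99998577e-01]]), 'ft_force': array([-0.18840439, -0.61653974,  1.00643787]), 'torque': array([-0.03012221,  0.00941811, -0.03648907]), 'grip_force': 0.0, 'finger_gap': 0.9980229283666993}
```

View pics/scene0.png

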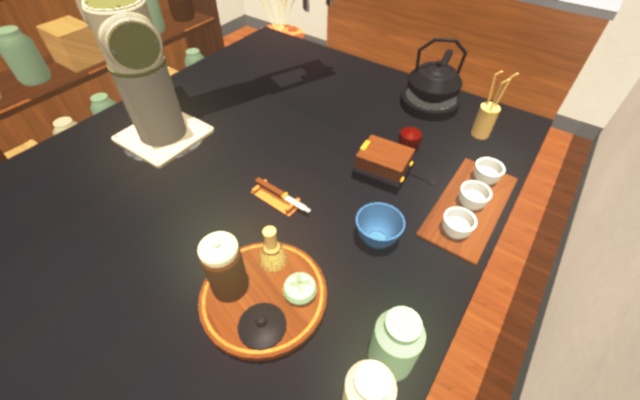

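View pics/top0.png

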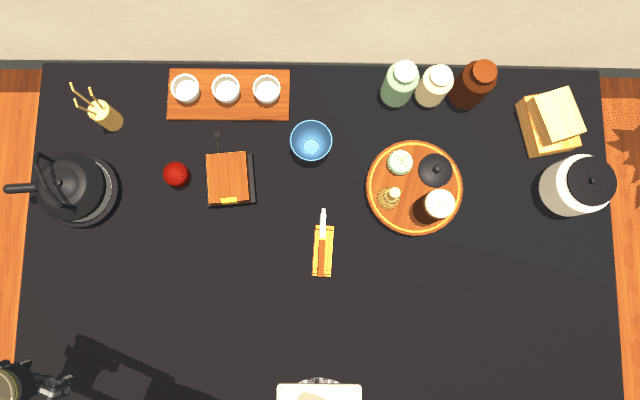

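Scene and top views: the control unit is at top-view px (230,178) with its brass plate at (229,200). The knife runs from (320,275) to its tip at (323,209), the jar is at (175,174) and the bowl at (311,141).

```bash
python3 - <<'E'
from h import *
c=np.load("top0.npy",allow_pickle=True).item();s=np.load("scene0.npy",allow_pickle=True).item()
a=cv2.resize(c["img"][120:290,150:350],None,fx=4,fy=4,interpolation=cv2.INTER_CUBIC)[:600]
a=cv2.resize(c["img"][130:285,160:350],None,fx=3.8,fy=3.8,interpolation=cv2.INTER_CUBIC)
cv2.imwrite("pics/topcrop.png",a[:,:,::-1])
b=cv2.resize(s["img"][110:225,240:450],None,fx=3.8,fy=3.8,interpolation=cv2.INTER_CUBIC)
cv2.imwrite("pics/scrop.png",b[:,:,::-1])
h=cv2.cvtColor(c["img"],cv2.COLOR_RGB2HSV)
def rect(m,x0,x1,y0,y1,z,nm):
    k=np.zeros_like(m);k[y0:y1,x0:x1]=m[y0:y1,x0:x1]
    n,l,st,_=cv2.connectedComponentsWithStats(k.astype(np.uint8));i=1+st[1:,4].argmax()
    cn=max(cv2.findContours((l==i).astype(np.uint8),0,2)[0],key=cv2.contourArea)
    r=cv2.minAreaRect(cn);bx=cv2.boxPoints(r)
    w=onplane(c,np.vstack([[r[0]],bx]),z);print(nm,st[i],r,"\n",w.round(4))
    return l==i
m=(h[:,:,1]>120)&(h[:,:,2]>90)
rect(m,195,265,140,212,.076,"cover")
rect(m,300,345,220,285,.003,"rest")
rect((h[:,:,1]<60)&(h[:,:,2]>140),312,335,200,245,.023,"blade")
rect(m,155,193,155,195,.066,"jar")
E
```

```text
cover [ 205  151   45   54 2085] ((226.83233642578125, 177.82058715820312), (52.230316162109375, 41.416107177734375), 85.60128784179688) 
 [[0.6293 0.2427 0.076 ]
 [0.693  0.3039 0.076 ]
 [0.7028 0.1972 0.076 ]
 [0.5667 0.1826 0.076 ]
 [0.5572 0.2875 0.076 ]]
rest [311 224  24  53 882] ((322.48358154296875, 250.40797424316406), (19.930999755859375, 51.811527252197266), 3.900493860244751) 
 [[ 0.4496 -0.0066  0.003 ]
 [ 0.3829  0.0238  0.003 ]
 [ 0.5203  0.016   0.003 ]
 [ 0.5173 -0.0375  0.003 ]
 [ 0.3799 -0.0288  0.003 ]]
blade [319 208   8  30 176] ((322.681396484375, 222.5082550048828), (6.13003396987915, 29.197124481201172), 2.602562189102173) 
 [[ 0.5223 -0.0059  0.023 ]
 [ 0.484   0.0036  0.023 ]
 [ 0.5615  0.0008  0.023 ]
 [ 0.561  -0.0155  0.023 ]
 [ 0.4835 -0.0126  0.023 ]]
jar [162 161  26  25 492] ((174.75, 173.25), (24.041629791259766, 24.748737335205078), 45.0) 
 [[0.6417 0.3803 0.066 ]
 [0.6405 0.4252 0.066 ]
 [0.6875 0.3822 0.066 ]
 [0.6429 0.3355 0.066 ]
 [0.5963 0.3785 0.066 ]]
```

View pics/topcrop.png

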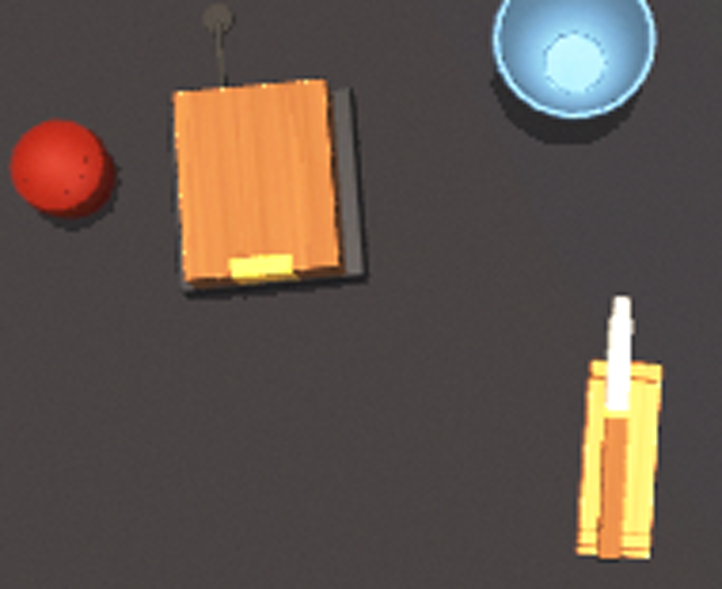

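View pics/scrop.png

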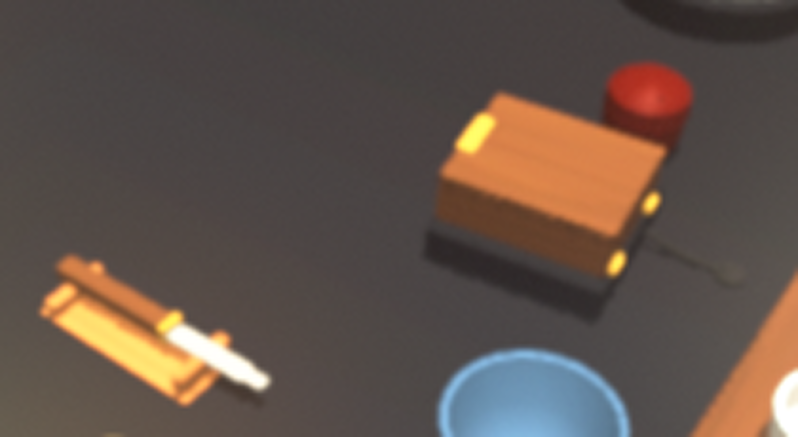

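Top crop: the cover is yawed about 6.5°, with its front edge at the bottom and the plate at crop (262,267). The knife lies roughly straight on its rest, yawed about -3° and a few mm towards +y. The scene crop agrees. I'll move over the unit for a closer wrist view.

```bash
python3 -m handwheel '[[[0,0,0],[0,0,-1],1],[[-0.94,-0.89,0],[0,0,-0.43],1],[[-0.94,-0.89,0],[0,0,0],1],[[-0.94,-0.89,0],[0,0,0],1],[[-0.94,-0.89,0],[0,0,0],1]]' >/dev/null
python3 -m handwheel '[[[-0.94,-0.89,0],[0,0,0],1],[[-0.94,-0.89,0],[0,0,0],1],[[-0.94,-0.89,0],[0,0,0],1],[[-0.94,-0.89,0],[0,0,0],1],[[-0.94,-0.89,0],[0,0,0],1]]' >/dev/null
python3 -m handwheel '[[[-0.94,-0.89,0],[0,0,0],1],[[-0.94,-0.89,0],[0,0,0],1],[[0,0,0],[0,0,0],1],[[0,0,0],[0,0,0],1]]'
python3 - <<'E'
from h import *
s=env.read_state();c=camera("wrist");save("w1",c);np.save("w1.npy",[c,s],allow_pickle=True)
print(c["vertical_fov"],np.array(c["tool_from_camera"]).round(3),s["tcp_pos"],s["joints"])
E
```

```text
time_s: 1.85
tcp_pos: [0.4702, 0.2616, 0.2449]
tool_rot: [[-0.999, 0.053, -0.001], [0.053, 0.999, 0.0], [0.001, -0.0, -1.0]]
ft_force: [-0.9, -0.5, -0.9]
finger_gap: 0.995
grip_force: 0.0
65.67061296458918 [[ 0.    -0.963 -0.269  0.07 ]
 [ 1.     0.    -0.001 -0.   ]
 [ 0.001 -0.269  0.963 -0.129]
 [ 0.     0.     0.     1.   ]] [0.47017535 0.26157906 0.2448626 ] [ 4.12109258e-01 -3.62099239e-02  1.66085397e+00  4.38901264e-04
  1.51790451e+00 -1.10592343e+00]
```

View pics/w1.png

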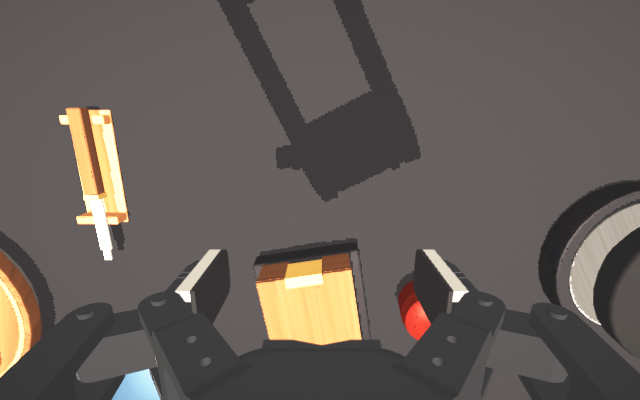

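Wrist view 1: the knife runs from (75,110) to its tip at (108,258). The plinth's front edge runs from (254,250) to (357,240), the plate is at (303,273) and the jar at (413,310). I'll take the corners from an enlarged crop.

```bash
python3 - <<'E'
from h import *
c,s=np.load("w1.npy",allow_pickle=True)
a=cv2.resize(c["img"][230:350,240:380],None,fx=4,fy=4,interpolation=cv2.INTER_CUBIC)
b=cv2.resize(c["img"][100:265,55:135],None,fx=2.909,fy=2.909,interpolation=cv2.INTER_CUBIC)
b=cv2.resize(b,(233,480))
cv2.imwrite("pics/w1c.png",np.hstack([a,b])[:,:,::-1])
# predicted corner pixels for top-based guess
th=np.radians(6.5);Rz=np.array([[np.cos(th),-np.sin(th)],[np.sin(th),np.cos(th)]])
f=onplane(np.load("top0.npy",allow_pickle=True).item(),[[206,153.5],[246.5,150.8]],.076);print("back corners",f)
E
```

```text
back corners [[0.6927511  0.29918327 0.076     ]
 [0.70119965 0.19448687 0.076     ]]
```

View pics/w1c.png

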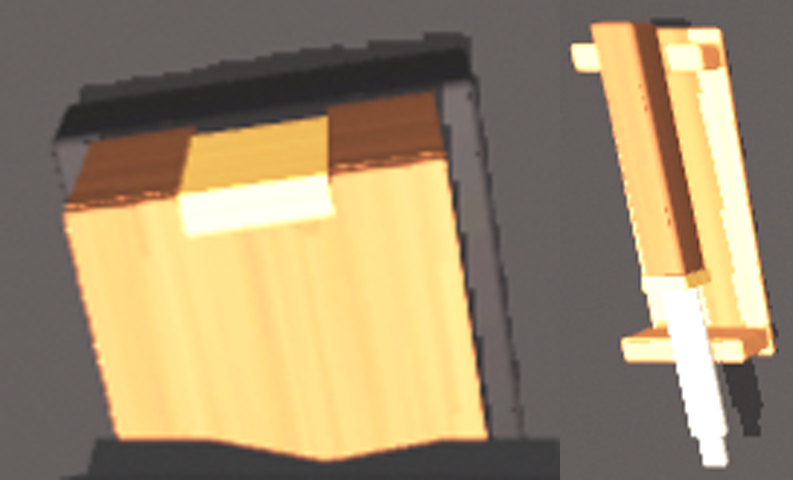

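```bash
python3 - <<'E'
from h import *
c,s=np.load("w1.npy",allow_pickle=True)
yaw=lambda a,b:np.degrees(np.arctan2(*(b-a)[1::-1]))
f=onplane(c,[[256.5,282.5],[351.75,269.75]],.076,s);p=onplane(c,[[254,265],[357.5,249.5]],.034,s)
b=onplane(c,[[285,277.5],[322.5,273.7]],.076,s)
for q,x,nm in((f,-.066,"cover"),(p,-.068,"plinth"),(b,-.066,"plate")):
    y=yaw(q[0],q[1])-90;m=q.mean(0);a=np.radians(y);print(nm,q.round(4).tolist(),np.linalg.norm(q[1]-q[0]),y,"origin",m[:2]-x*np.array([np.cos(a),np.sin(a)]))
k=onplane(c,[[77,107.9],[91.8,194.5]],.030,s);t=onplane(c,[[107.9,259.8]],.023,s)
print("knife",k,t,yaw(k[0],k[1]),yaw(k[0],t[0]))
T=np.load("top0.npy",allow_pickle=True).item()
# top: handle end, tip from crop (3.8x, off 160,130)
kt=onplane(T,[[160+609/3.8,130+557/3.8]],.030,);tt=onplane(T,[[160+622/3.8,130+297/3.8]],.023);print("top knife",kt,tt,yaw(kt[0],tt[0]))
pl=onplane(T,[[160+350/3.8,130+88/3.8],[160+366/3.8,130+275/3.8]],.034);print(pl)
E
```

```text
cover [[0.5701, 0.1862, 0.076], [0.5603, 0.2889, 0.076]] 0.10318314296690503 5.460517974619222 origin [0.63088614 0.24382297]
plinth [[0.5704, 0.1746, 0.034], [0.5566, 0.2998, 0.034]] 0.12593757715576256 6.277388198062226 origin [0.63110313 0.24462914]
plate [[0.5657, 0.2173, 0.076], [0.5633, 0.2576, 0.076]] 0.04039013084514607 3.4248592373769924 origin [0.6303902  0.24141503]
knife [[ 0.37929645  0.00570412  0.03      ]
 [ 0.47413166 -0.00236856  0.03      ]] [[ 0.55941308 -0.00885475  0.023     ]] -4.865471515908217 -4.621185075182994
top knife [[ 0.38097225 -0.00065109  0.03      ]] [[ 0.56063683 -0.00829384  0.023     ]] -2.435834056301076
[[0.70541883 0.18505491 0.034     ]
 [0.57243385 0.16991652 0.034     ]]
```

```bash
python3 -m handwheel '[[[0,-0.98,0.2],[0,0,0],1],[[0,-0.98,0.4],[0,0,0],1],[[0,-0.98,0.4],[0,0,0],1],[[0,-0.98,0.4],[0,0,0],1],[[0,-0.98,0.4],[0,0,0],1]]' >/dev/null
python3 -m handwheel '[[[0,-0.98,0.4],[0,0,0],0.8],[[0,-0.98,0.4],[0,0,0],0.6],[[0,-0.98,0.4],[0,0,0],0.6],[[0,-0.98,0.4],[0,0,0],0.6],[[0,0,0],[0,0,0],0.6]]'
python3 - <<'E'
from h import *
import time
s=env.read_state();c=camera("wrist");save("w2",c);np.save("w2.npy",[c,s],allow_pickle=True)
yaw=lambda a,b:np.degrees(np.arctan2(*(b-a)[1::-1]))
print(s["tcp_pos"])
e=proj(c,[[.38,.0025,.03],[.455,-.002,.03],[.478,-.0035,.03],[.56,-.0085,.023]],s);print(e)
E
```

```text
time_s: 3.15
tcp_pos: [0.4557, -0.0031, 0.1423]
tool_rot: [[-0.999, 0.053, -0.002], [0.053, 0.999, 0.0], [0.002, -0.0, -1.0]]
ft_force: [-0.6, 0.1, -0.1]
finger_gap: 0.597
grip_force: 0.0
[ 0.45574283 -0.00307682  0.14226357]
[[323.76288271 106.8549363 ]
 [322.9304014  203.84386818]
 [322.55641208 230.56204053]
 [321.73699871 311.40533091]]
```

View pics/w2.png

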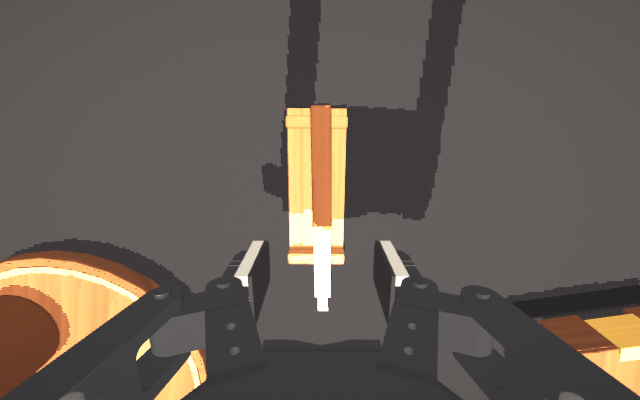

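Wrist view 2: the knife is central, with the handle end at (320,104), the handle front at (321,226) and the tip at (322,309). It is aligned with the tool to within 1°, so I can grasp it.

```bash
python3 -m handwheel '[[[0.08,0,0.9],[0,0,0],0.5],[[0,0,0.9],[0,0,0],0.5],[[0,0,0.9],[0,0,0],0.5],[[0,0,0.9],[0,0,0],0.5],[[0,0,0.44],[0,0,0],0.5]]' >/dev/null
python3 -m handwheel '[[[0,0,0.02],[0,0,0],0.5],[[0,0,0],[0,0,0],0.1],[[0,0,0],[0,0,0],0.1],[[0,0,0],[0,0,0],0.1],[[0,0,0],[0,0,0],0.1]]' 100
python3 -m handwheel '[[[0,0,0],[0,0,0],0.1],[[0,0,0],[0,0,0],0.1]]' 100
```

```text
time_s: 4.45
tcp_pos: [0.4556, -0.0027, 0.0231]
tool_rot: [[-0.999, 0.052, 0.002], [0.052, 0.999, -0.0], [-0.002, 0.0, -1.0]]
ft_force: [-2.3, 2.7, 6.1]
finger_gap: 0.162
grip_force: 98.4
time_s: 4.7
tcp_pos: [0.4556, -0.0027, 0.0231]
tool_rot: [[-0.999, 0.052, 0.002], [0.052, 0.999, -0.0], [-0.002, 0.0, -1.0]]
ft_force: [-1.9, 1.7, 6.7]
finger_gap: 0.165
grip_force: 98.4
```

```bash
python3 -m handwheel '[[[0,0,-0.4],[0,0,0],0.1],[[0,0,-0.8],[0,0,0],0.1],[[0,0,-0.8],[0,0,0],0.1],[[0,0,0],[0,0,-0.88],0.1],[[0,0.7,0],[0,0,0],0.1]]' >/dev/null
python3 -m handwheel '[[[0,0.95,0],[0,0,0],0.1],[[0,0.95,0],[0,0,0],0.1],[[0,0.95,0],[0,0,0],0.1],[[0,0.95,0],[0,0,0],0.1],[[0,0.95,0],[0,0,0],0.1]]' >/dev/null
python3 -m handwheel '[[[0,0.95,0],[0,0,0],0.1],[[0,0.95,0],[0,0,0],0.1],[[0,0.2,0.3],[0,0,0],0.1],[[0,0,0],[0,0,0],0.1]]'
python3 - <<'E'
from h import *
s=env.read_state();c=camera("wrist");save("w3",c);np.save("w3.npy",[c,s],allow_pickle=True)
t=camera("top");save("t3",t);np.save("t3.npy",t,allow_pickle=True)
p,R=s["tcp_pos"],s["tool_rot"];print(proj(c,[p-.1045*R[:,0],p-.06*R[:,0]],s))
cv2.imwrite("pics/w3c.png",cv2.resize(c["img"][220:370,220:420],None,fx=4,fy=4,interpolation=cv2.INTER_CUBIC)[:,:,::-1])
E
```

```text
time_s: 6.45
tcp_pos: [0.4308, 0.2224, 0.0719]
tool_rot: [[-0.995, -0.102, -0.001], [-0.102, 0.995, -0.001], [0.001, -0.001, -1.0]]
ft_force: [-0.4, -0.2, -0.4]
finger_gap: 0.165
grip_force: 97.8
[[321.01605861 443.30955814]
 [320.99800061 378.24731181]]
```

View pics/w3c.png

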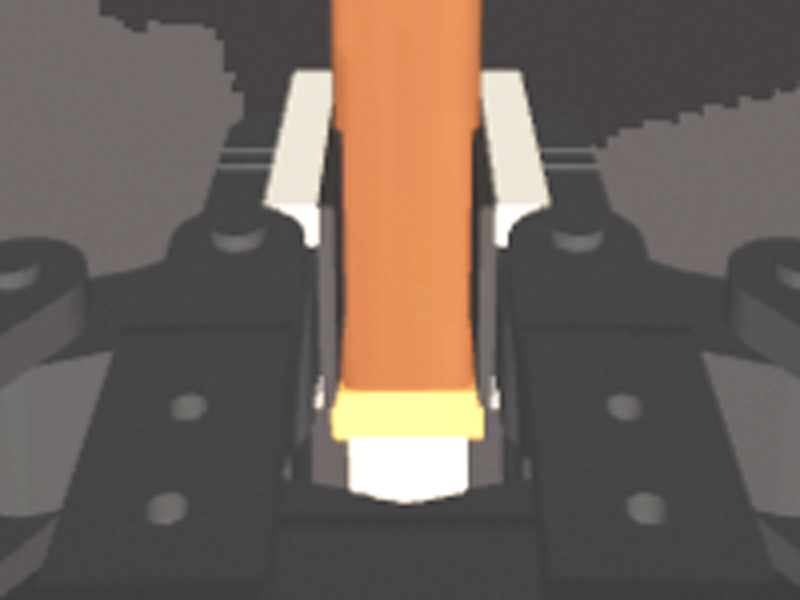

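Wrist crop: the knife is centred and straight between the pads, with the ferrule's front edge at crop row 437. I'll check the tip numerically from the top and scene cameras.

```bash
python3 - <<'E'
from h import *
s=env.read_state();p,R=s["tcp_pos"],s["tool_rot"];tip=p-.1045*R[:,0];print("pred tip",tip)
out=[]
for n in("top","scene"):
    c=camera(n);h=cv2.cvtColor(c["img"],cv2.COLOR_RGB2HSV);q=proj(c,[tip,p-.05*R[:,0]]);a=q[0].astype(int)
    m=np.zeros((400,640),np.uint8);y0,x0=max(a[1]-30,0),max(a[0]-30,0)
    m[y0:a[1]+30,x0:a[0]+30]=((h[:,:,1]<70)&(h[:,:,2]>130))[y0:a[1]+30,x0:a[0]+30]
    k,l,st,ce=cv2.connectedComponentsWithStats(m);i=1+st[1:,4].argmax();ys,xs=np.where(l==i)
    d=(q[0]-q[1])/np.linalg.norm(q[0]-q[1]);pr=np.c_[xs,ys]@d;e=np.c_[xs,ys][pr>pr.max()-2].mean(0)
    print(n,"pred",q[0],"blob",st[i],"end",e)
    Rr,t=RT(c);u=cv2.undistortPoints(e.reshape(1,1,2).astype(float),K(c),np.array(c["distortion"])).reshape(2);out.append((np.c_[Rr,t],u))
X=cv2.triangulatePoints(out[0][0],out[1][0],out[0][1],out[1][1]);print((X[:3]/X[3]).ravel())
f=proj(*[np.load("w3.npy",allow_pickle=True)[0]],[p-d*R[:,0]+[0,0,h] for d in(.020,.023,.026) for h in(.004,.007)],s);print(f.round(1).tolist())
E
```

```text
pred tip [0.53527232 0.23241003 0.07226762]
top pred [229.73399623 214.43702604] blob [199 224  21  20 324] end [210.28571429 225.5       ]
scene pred [352.03464673 141.61299084] blob [328 132  26  12 140] end [352.1 141.3]
[0.50824251 0.28900265 0.02467684]
[[321.0, 315.9], [320.9, 320.0], [321.0, 321.4], [320.9, 325.6], [321.0, 326.9], [321.0, 331.2]]
```

```bash
python3 -m handwheel '[[[0,0.05,0.6],[0,0,0],0.1],[[0,0,0.53],[0,0,0],0.1],[[0,0,0],[0,0,0],0.1],[[0,0,0],[0,0,0],0.1]]'
python3 -m handwheel '[[[-0.5,0,0],[0,0,0],0.1],[[-0.5,0,0],[0,0,0],0.1],[[-0.2,0,0],[0,0,0],0.1],[[0,0,0],[0,0,0],0.1]]'
```

```text
time_s: 7.15
tcp_pos: [0.4311, 0.2241, 0.0383]
tool_rot: [[-0.995, -0.101, -0.001], [-0.101, 0.995, -0.0], [0.001, -0.0, -1.0]]
ft_force: [0.5, -0.1, -1.4]
finger_gap: 0.163
grip_force: 97.8
time_s: 7.65
tcp_pos: [0.4674, 0.2279, 0.0389]
tool_rot: [[-0.995, -0.101, 0.0], [-0.101, 0.995, 0.0], [-0.0, 0.0, -1.0]]
ft_force: [-0.5, -0.6, -1.5]
finger_gap: 0.163
grip_force: 97.7
```

```bash
python3 -m handwheel '[[[-0.3,0,0],[0,0,0],0.1],[[0,0,0],[0,0,0],0.1],[[0,0,0],[0,0,0],0.1]]'
python3 -m handwheel '[[[0,0,-0.25],[0,0,0],0.1],[[0,0,-0.25],[0,0,0],0.1],[[0,0,0],[0,0,0],0.1]]'
```

```text
time_s: 8.02
tcp_pos: [0.4759, 0.2287, 0.0385]
tool_rot: [[-0.995, -0.101, -0.0], [-0.101, 0.995, -0.0], [0.0, -0.0, -1.0]]
ft_force: [-0.3, 0.3, -1.2]
finger_gap: 0.16
grip_force: 97.7
time_s: 8.4
tcp_pos: [0.4766, 0.229, 0.0546]
tool_rot: [[-0.995, -0.101, 0.001], [-0.101, 0.995, 0.001], [-0.001, 0.0, -1.0]]
ft_force: [0.5, -0.3, -1.7]
finger_gap: 0.165
grip_force: 97.8
```

```bash
cat > cov.py <<'E'
from h import *
# cover angle from the walnut/brass region in the scene view: topmost-plate centroid vs. model of plate point on the cover top's front edge
O=np.array([.631,.244,0]);a=np.radians(5.8);U=np.array([[np.cos(a),-np.sin(a),0],[np.sin(a),np.cos(a),0],[0,0,1]])
def pt(u,y,v,th):  # u from hinge to front, v up from hinge
    return O+U@np.array([.064-u*np.cos(th)+v*np.sin(th),y,.036+u*np.sin(th)+v*np.cos(th)])
def brass(c):
    h=cv2.cvtColor(c["img"],cv2.COLOR_RGB2HSV);m=((h[:,:,0]>21)&(h[:,:,0]<33)&(h[:,:,1]>110)&(h[:,:,2]>150)).astype(np.uint8)
    k=np.zeros_like(m);k[60:215,335:450]=m[60:215,335:450]
    n,l,st,ce=cv2.connectedComponentsWithStats(k);return [(ce[i].round(1).tolist(),int(st[i,4])) for i in range(1,n) if st[i,4]>4]
if __name__=="__main__":
    c0=np.load("scene0.npy",allow_pickle=True).item();c=camera("scene");save("s_now",c)
    print("before",brass(c0));print("now",brass(c))
    for th in(0,.1,.2,.4,.6,.8,1,1.2,1.4,1.6,1.8):print(th,"plate",proj(c,[pt(.126,0,.040,th)]).round(1).tolist(),"corners",proj(c,[pt(.13,-.052,.04,th),pt(0,-.052,.04,th),pt(.13,.052,.04,th)]).round(0).tolist())
E
python3 cov.py
```

```text
before [([364.9, 144.7], 47), ([411.0, 163.0], 7), ([402.1, 178.6], 9)]
now [([367.0, 141.7], 49), ([411.4, 162.8], 5), ([402.0, 179.0], 5)]
0 plate [[363.7, 144.1]] corners [[354.0, 154.0], [400.0, 171.0], [370.0, 133.0]]
0.1 plate [[365.7, 141.0]] corners [[356.0, 151.0], [402.0, 171.0], [372.0, 130.0]]
0.2 plate [[368.1, 138.2]] corners [[359.0, 148.0], [403.0, 172.0], [375.0, 127.0]]
0.4 plate [[374.3, 133.4]] corners [[365.0, 143.0], [406.0, 174.0], [381.0, 122.0]]
0.6 plate [[381.9, 130.0]] corners [[373.0, 140.0], [408.0, 176.0], [388.0, 119.0]]
0.8 plate [[390.8, 128.1]] corners [[382.0, 138.0], [410.0, 178.0], [397.0, 116.0]]
1 plate [[400.6, 128.0]] corners [[392.0, 138.0], [411.0, 181.0], [407.0, 116.0]]
1.2 plate [[410.9, 129.8]] corners [[403.0, 140.0], [412.0, 183.0], [418.0, 118.0]]
1.4 plate [[421.2, 133.3]] corners [[414.0, 144.0], [413.0, 185.0], [428.0, 121.0]]
1.6 plate [[430.8, 138.6]] corners [[424.0, 149.0], [412.0, 188.0], [438.0, 126.0]]
1.8 plate [[439.3, 145.3]] corners [[434.0, 156.0], [411.0, 190.0], [446.0, 133.0]]
```

The cover is up 0.1 rad on the blade, so I'll follow its arc.

```bash
python3 -m handwheel '[[[-0.33,0,-0.4],[0,0,0],0.1],[[-0.33,0,-0.4],[0,0,0],0.1],[[-0.33,0,-0.38],[0,0,0],0.1],[[-0.33,0,-0.38],[0,0,0],0.1]]'
python3 -m handwheel '[[[-0.4,0,-0.33],[0,0,0],0.1],[[-0.4,0,-0.33],[0,0,0],0.1],[[-0.18,0,-0.22],[0,0,0],0.1],[[-0.18,0,-0.22],[0,0,0],0.1],[[0,0,0],[0,0,0],0.1]]'
python3 cov.py | head -2
```

```text
time_s: 8.95
tcp_pos: [0.5166, 0.2329, 0.1015]
tool_rot: [[-0.995, -0.101, 0.001], [-0.101, 0.995, 0.0], [-0.001, 0.0, -1.0]]
ft_force: [-0.1, -0.8, -1.5]
finger_gap: 0.162
grip_force: 97.8
time_s: 9.57
tcp_pos: [0.5509, 0.2362, 0.1336]
tool_rot: [[-0.995, -0.101, 0.001], [-0.101, 0.995, -0.0], [-0.001, -0.0, -1.0]]
ft_force: [3.5, -0.2, -5.7]
finger_gap: 0.159
grip_force: 98.2
before [([364.9, 144.7], 47), ([411.0, 163.0], 7), ([402.1, 178.6], 9)]
now [([390.0, 128.9], 88)]
```

```bash
python3 -m handwheel '[[[-0.3,0,-0.1],[0,0,0],0.1],[[-0.35,0,-0.05],[0,0,0],0.1],[[-0.4,0,0],[0,0,0],0.1],[[-0.4,0,0],[0,0,0],0.1]]'
python3 -m handwheel '[[[-0.4,0,0],[0,0,0],0.1],[[-0.4,0,0],[0,0,0],0.1],[[-0.4,0,0],[0,0,0],0.1],[[-0.4,0,0],[0,0,0],0.1],[[0,0,0],[0,0,0],0.1]]'
python3 cov.py | head -2
```

```text
time_s: 10.12
tcp_pos: [0.5945, 0.2409, 0.1382]
tool_rot: [[-0.995, -0.101, 0.001], [-0.101, 0.995, 0.0], [-0.001, 0.0, -1.0]]
ft_force: [-1.8, -0.2, -0.1]
finger_gap: 0.163
grip_force: 99.0
time_s: 10.75
tcp_pos: [0.6422, 0.2454, 0.1377]
tool_rot: [[-0.995, -0.101, 0.001], [-0.101, 0.995, -0.0], [-0.001, -0.0, -1.0]]
ft_force: [0.9, 0.7, -0.0]
finger_gap: 0.165
grip_force: 99.0
before [([364.9, 144.7], 47), ([411.0, 163.0], 7), ([402.1, 178.6], 9)]
now [([431.4, 138.5], 156)]
```

```bash
python3 -m handwheel '[[[-0.3,0,0],[0,0,0],0.1],[[0,0,0],[0,0,0],0.1],[[0.8,0,0],[0,0,0],0.1],[[0.95,0,0],[0,0,0],0.1],[[0.95,0,0],[0,0,0],0.1]]'
python3 cov.py | sed -n 2p
python3 -m handwheel '[[[0.95,0,0],[0,0,0],0.1],[[0.95,0,0],[0,0,0],0.1],[[0.3,-0.95,0.1],[0,0,0],0.1],[[0.3,-0.95,0.2],[0,0,0],0.1],[[0.3,-0.95,0.2],[0,0,0],0.1]]' >/dev/null
python3 -m handwheel '[[[0.3,-0.95,0.2],[0,0,0],0.1],[[0.3,-0.95,0.2],[0,0,0],0.1],[[0.3,-0.95,0.2],[0,0,0],0.1],[[0.3,-0.95,0.2],[0,0,0],0.1],[[0.3,-0.9,0.2],[0,0,0],0.1]]' >/dev/null
python3 -m handwheel '[[[0,0,0],[0,0,0.88],0.1],[[0,0,0],[0,0,0],0.1],[[0,0,0],[0,0,0],0.1]]'
python3 - <<'E'
from h import *
s=env.read_state();p=s["tcp_pos"];R=s["tool_rot"];print((R.T@(np.array([.4556,-.0027,.0231])-p)/.03).round(3), R[:,0])
E
```

```text
time_s: 11.42
tcp_pos: [0.5688, 0.2382, 0.1381]
tool_rot: [[-0.995, -0.101, 0.001], [-0.101, 0.995, 0.0], [-0.001, 0.0, -1.0]]
ft_force: [-0.2, -0.3, -1.3]
finger_gap: 0.162
grip_force: 99.0
now [([434.8, 140.6], 159)]
time_s: 13.1
tcp_pos: [0.4645, 0.0, 0.0933]
tool_rot: [[-0.999, 0.049, 0.001], [0.049, 0.999, -0.0], [-0.001, -0.0, -1.0]]
ft_force: [0.7, -0.3, -0.5]
finger_gap: 0.164
grip_force: 99.0
[ 0.293 -0.106  2.339] [-9.98815511e-01  4.86495965e-02 -8.90109868e-04]
```

```bash
python3 - <<'E'
from h import *
a=np.load("w3.npy",allow_pickle=True)[0]["img"];b=camera("wrist")["img"]
for w in(a,b):
    h=cv2.cvtColor(w,cv2.COLOR_RGB2HSV)[290:350,321];print([tuple(map(int,x)) for x in h[20:48:2]])
t0=a[100:350,270:370].astype(np.float32).mean(2)
print(cv2.phaseCorrelate(t0,b[100:350,270:370].astype(np.float32).mean(2)))
for w in(a,b):
    h=cv2.cvtColor(w,cv2.COLOR_RGB2HSV);m=(h[:,:,1]>110)&(h[:,:,0]<20)&(h[:,:,2]>100)
    print([ (int(np.where(m[r,300:345])[0].min()+300),int(np.where(m[r,300:345])[0].max()+300)) for r in (230,260,300)])
s=env.read_state();c=camera("scene");p,R=s["tcp_pos"],s["tool_rot"];q=proj(c,[p-.105*R[:,0],p-.05*R[:,0]]);x,y=q[0].astype(int)
h=cv2.cvtColor(c["img"],cv2.COLOR_RGB2HSV)[y-15:y+15,x-25:x+15];m=((h[:,:,1]<70)&(h[:,:,2]>130)).astype(np.uint8)
n,l,st,ce=cv2.connectedComponentsWithStats(m);i=1+st[1:,4].argmax();ys,xs=np.where(l==i);d=q[0]-q[1];d/=np.linalg.norm(d);P=np.c_[xs+x-25,ys+y-15];k=P@d
print("tip pred",q[0],"seen",P[k>k.max()-2].mean(0),st[i])
E
```

```text
[(12, 157, 230), (12, 157, 230), (12, 156, 230), (12, 155, 230), (29, 96, 255), (30, 86, 255), (30, 86, 255), (30, 86, 255), (30, 86, 255), (30, 87, 255), (30, 1, 255), (30, 1, 255), (30, 1, 255), (30, 1, 255)]
[(12, 160, 220), (11, 160, 220), (12, 162, 219), (11, 160, 220), (29, 108, 255), (29, 97, 255), (29, 97, 255), (29, 99, 255), (29, 98, 255), (29, 98, 255), (0, 0, 255), (0, 0, 255), (0, 0, 255), (0, 0, 255)]
((-0.09486841598541673, -0.06434276493314428), 0.6460736967468261)
[(303, 339), (305, 337), (306, 337)]
[(303, 340), (305, 337), (306, 337)]
tip pred [312.17574592 191.88694574] seen [312.11111111 191.55555556] [  0   0  27  18 188]
```

```bash
python3 -m handwheel '[[[0.29,-0.1,0.4],[0,0,0.02],0.1],[[0,0,0.7],[0,0,0],0.1],[[0,0,0.7],[0,0,0],0.1],[[0,0,0.4],[0,0,0],0.1],[[0,0,0.1],[0,0,0],0.1]]'
python3 -m handwheel '[[[0,0,0],[0,0,0],0.1],[[0,0,0],[0,0,0],0.1]]'
```

```text
time_s: 13.82
tcp_pos: [0.4536, -0.0025, 0.023]
tool_rot: [[-0.998, 0.055, -0.004], [0.055, 0.998, 0.0], [0.004, 0.0, -1.0]]
ft_force: [-15.4, 1.5, 23.0]
finger_gap: 0.16
grip_force: 102.1
time_s: 14.08
tcp_pos: [0.4557, -0.0028, 0.0244]
tool_rot: [[-0.998, 0.055, 0.001], [0.055, 0.998, -0.0], [-0.001, -0.0, -1.0]]
ft_force: [1.4, -0.2, -0.6]
finger_gap: 0.165
grip_force: 99.1
```

```bash
python3 -m handwheel '[[[0,0,0.03],[0,0,0],0.1],[[0,0,0],[0,0,0],0.1],[[0,0,0],[0,0,0],0.1]]'
python3 -m handwheel '[[[0,0,0],[0,0,0],0.3],[[0,0,0],[0,0,0],0.45],[[0,0,0],[0,0,0],0.45],[[0,0,-0.4],[0,0,0],0.45],[[0,0,-0.8],[0,0,0],0.45]]'
python3 -m handwheel '[[[0,0,-1],[0,0,0],0.45],[[0,0,-1],[0,0,0],0.45],[[0,0,-1],[0,0,0],0.45],[[0,0,0],[0,0,0],0.45]]'
python3 - <<'E'
from h import *
a=np.load("top0.npy",allow_pickle=True).item();c=camera("top");save("t5",c)
for i in(a,c):
    h=cv2.cvtColor(i["img"],cv2.COLOR_RGB2HSV)[195:245,308:340];m=((h[:,:,1]<60)&(h[:,:,2]>140)).astype(np.uint8)
    n,l,st,ce=cv2.connectedComponentsWithStats(m);k=1+st[1:,4].argmax();print(st[k],ce[k])
a=np.load("scene0.npy",allow_pickle=True).item();c=camera("scene")
A,B=[x["img"][165:220,245:320].astype(np.float32).mean(2) for x in(a,c)]
print(cv2.phaseCorrelate(A,B),np.abs(A-B).max(),(np.abs(A-B)>30).sum())
w=camera("wrist");np.save("w5.npy",[w,env.read_state()],allow_pickle=True);save("w5",w)
cv2.imwrite("pics/chk.png",np.hstack([cv2.resize(w["img"],(480,300)),cv2.resize(c["img"][60:225,230:450],(320,240))[:, :] if 0 else cv2.resize(c["img"][60:225,245:450],(320,300))])[:,:,::-1])
E
```

```text
time_s: 14.45
tcp_pos: [0.4554, -0.0027, 0.0231]
tool_rot: [[-0.998, 0.056, 0.0], [0.056, 0.998, -0.0], [-0.0, -0.0, -1.0]]
ft_force: [0.8, 0.5, -0.4]
finger_gap: 0.166
grip_force: 99.2
time_s: 15.08
tcp_pos: [0.4543, -0.0026, 0.0591]
tool_rot: [[-0.998, 0.056, -0.002], [0.056, 0.998, 0.0], [0.002, 0.0, -1.0]]
ft_force: [0.5, 0.3, 0.7]
finger_gap: 0.45
grip_force: 0.0
time_s: 15.58
tcp_pos: [0.4574, -0.0029, 0.1528]
tool_rot: [[-0.998, 0.056, 0.006], [0.056, 0.998, -0.001], [-0.006, -0.0, -1.0]]
ft_force: [-0.3, -0.5, -0.5]
finger_gap: 0.45
grip_force: 0.0
[ 11  13   8  30 176] [14.625      27.76704545]
[  0  21  32  29 852] [15.05868545 36.15492958]
((0.3753320083206546, 0.05966406778342659), 0.8535514318678115) 67.33333 417
```

View pics/chk.png

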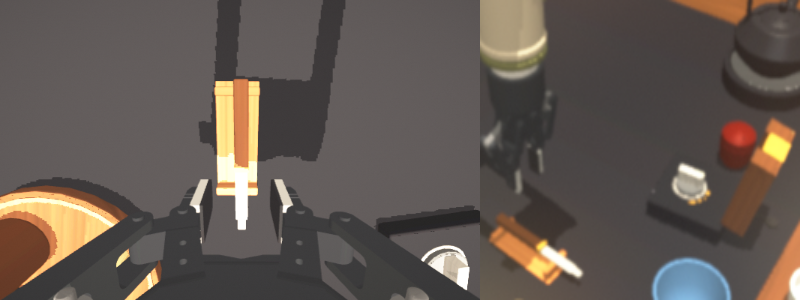

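Check picture: on the left the knife lies on its rest as before. On the right the cover leans back past upright and the dial is exposed at (690,180). Next I'll measure the dial.

```bash
python3 -m handwheel '[[[-0.2,0.9,-0.3],[0,0,0],0.45],[[-0.2,1,-0.3],[0,0,0],0.45],[[-0.2,1,-0.3],[0,0,0],0.45],[[-0.2,1,-0.3],[0,0,0],0.45],[[-0.2,1,-0.3],[0,0,0],0.45]]' >/dev/null
python3 -m handwheel '[[[-0.2,1,-0.2],[0,0,0],0.45],[[-0.2,1,0],[0,0,0],0.45],[[-0.2,1,0],[0,0,0],0.45],[[0,0,0],[0,0,-0.9],0.45],[[0,0,0],[0,0,0],0.45]]' >/dev/null
python3 -m handwheel '[[[0,0,0],[0,0,0],0.45]]'
python3 - <<'E'
from h import *
from cov import O,U
s=env.read_state();c=camera("wrist");save("w6",c);np.save("w6.npy",[c,s],allow_pickle=True)
pts=[O+U@np.array(v) for v in([-.014,0,.0635],[-.036,0,.0635],[.008,0,.0635],[-.068,-.065,.034],[-.068,.065,.034],[-.040,0,.0435])]
print(proj(c,pts,s).round(1).tolist(),s["joints"].round(2))
h=cv2.cvtColor(c["img"],cv2.COLOR_RGB2HSV)
m=np.zeros((400,640),np.uint8);m[200:350,230:410]=((h[:,:,1]<60)&(h[:,:,2]>120))[200:350,230:410]
n,l,st,ce=cv2.connectedComponentsWithStats(m)
for i in range(1,n):
    if st[i,4]>60: print(st[i],ce[i])
cv2.imwrite("pics/w6c.png",cv2.resize(c["img"][200:350,220:420],None,fx=4,fy=4,interpolation=cv2.INTER_CUBIC)[:,:,::-1])
E
```

```text
time_s: 17.1
tcp_pos: [0.5159, 0.2309, 0.1991]
tool_rot: [[-0.995, -0.098, -0.001], [-0.098, 0.995, -0.001], [0.002, -0.0, -1.0]]
ft_force: [0.7, 0.4, 0.2]
finger_gap: 0.451
grip_force: 0.0
[[323.1, 298.8], [323.1, 278.5], [323.2, 318.3], [258.9, 235.6], [386.9, 235.3], [323.0, 264.9]] [ 0.33  0.06  1.64 -0.    1.44 -1.34]
[ 253  238  138   82 6491] [320.54783546 269.8738253 ]
```

View pics/w6c.png

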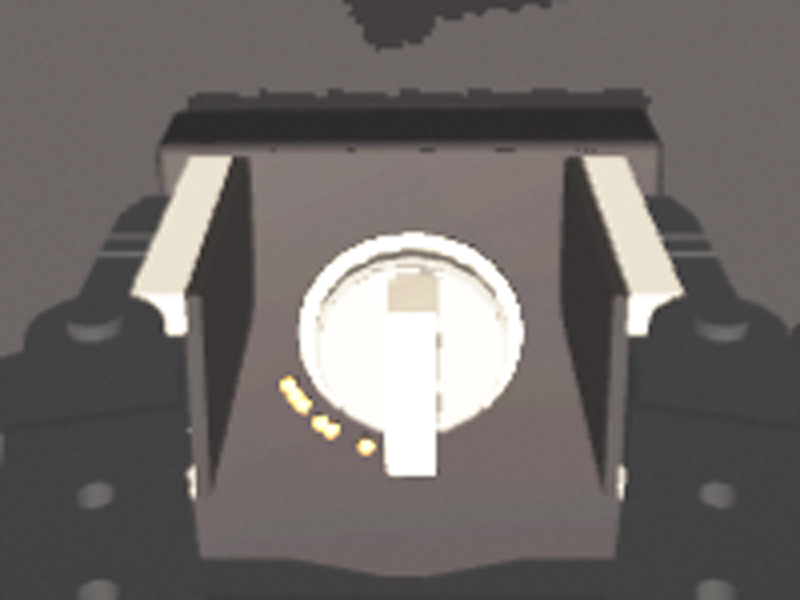

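The bar is at crop (412,312)–(411,476), which matches the prediction to within 1 px. I'll move above it and descend.

```bash
python3 -m handwheel '[[[-0.85,0.03,0],[0,0,-0.03],0.45],[[-0.85,0.03,0],[0,0,0],0.45],[[-0.85,0,0],[0,0,0],0.45],[[-0.85,0,0],[0,0,0],0.45],[[0,0,0.6],[0,0,0],0.45]]' >/dev/null
python3 -m handwheel '[[[0,0,0.9],[0,0,0],0.45],[[0,0,0.9],[0,0,0],0.45],[[0,0,0.9],[0,0,0],0.45],[[0,0,0.7],[0,0,0],0.45],[[0,0,0],[0,0,0],0.45]]'
python3 -m handwheel '[[[0,0,0],[0,0,0],0.45]]'
python3 - <<'E'
from h import *
s=env.read_state();p=s["tcp_pos"];R=s["tool_rot"];print((R.T@(np.array([.6171,.2426,.060])-p)/.03).round(3), s["joints"].round(2))
E
```

```text
time_s: 18.4
tcp_pos: [0.6152, 0.2431, 0.077]
tool_rot: [[-0.994, -0.106, -0.005], [-0.106, 0.994, -0.001], [0.005, -0.001, -1.0]]
ft_force: [-0.3, 0.2, 0.3]
finger_gap: 0.449
grip_force: 0.0
time_s: 18.52
tcp_pos: [0.618, 0.2439, 0.0809]
tool_rot: [[-0.994, -0.106, 0.001], [-0.106, 0.994, 0.0], [-0.001, 0.0, -1.0]]
ft_force: [-0.4, -0.4, 0.3]
finger_gap: 0.451
grip_force: 0.0
[ 0.035 -0.041  0.698] [ 0.3   0.42  1.45  0.    1.27 -1.38]
```

```bash
python3 -m handwheel '[[[0.03,-0.04,0.4],[0,0,0],0.45],[[0,0,0.28],[0,0,0],0.45],[[0,0,0],[0,0,0],0.45],[[0,0,0],[0,0,0],0.05],[[0,0,0],[0,0,0],0.05]]' 60
python3 -m handwheel '[[[0,0,0],[0,0,0],0.05],[[0,0,0],[0,0,0],0.05],[[0,0,0],[0,0,0],0.05]]' 60
```

```text
time_s: 19.15
tcp_pos: [0.6171, 0.242, 0.0602]
tool_rot: [[-0.994, -0.106, 0.0], [-0.106, 0.994, -0.001], [-0.0, -0.001, -1.0]]
ft_force: [0.5, -4.4, 1.4]
finger_gap: 0.125
grip_force: 59.1
time_s: 19.52
tcp_pos: [0.6171, 0.242, 0.0601]
tool_rot: [[-0.994, -0.106, 0.0], [-0.106, 0.994, -0.001], [-0.0, -0.001, -1.0]]
ft_force: [-2.2, -5.5, 4.3]
finger_gap: 0.121
grip_force: 59.6
```

```bash
python3 -m handwheel '[[[0,0,0],[0,0,0.6],0.05],[[0,0,0],[0,0,0.7],0.05],[[0,0,0],[0,0,0.7],0.05],[[0,0,0],[0,0,0.7],0.05],[[0,0,0],[0,0,0.7],0.05]]' 60
python3 -m handwheel '[[[0,0,0],[0,0,0.7],0.05],[[0,0,0],[0,0,0.7],0.05],[[0,0,0],[0,0,0.7],0.05],[[0,0,0],[0,0,0.6],0.05],[[0,0,0],[0,0,0],0.05]]' 60
python3 -m handwheel '[[[0,0,0],[0,0,0],0.05]]' 60
python3 - <<'E'
from h import *
s=env.read_state();R=s["tool_rot"];print(np.degrees(np.arctan2(R[1,0],R[0,0])),s["torque"],s["ft_force"])
E
```

```text
time_s: 20.15
tcp_pos: [0.6174, 0.2432, 0.0602]
tool_rot: [[-0.882, 0.471, 0.001], [0.471, 0.882, 0.001], [-0.001, 0.002, -1.0]]
ft_force: [1.5, 1.6, 1.2]
finger_gap: 0.122
grip_force: 59.1
time_s: 20.78
tcp_pos: [0.6181, 0.2439, 0.0602]
tool_rot: [[-0.574, 0.819, 0.003], [0.819, 0.574, 0.002], [0.0, 0.004, -1.0]]
ft_force: [4.6, 2.8, -2.3]
finger_gap: 0.12
grip_force: 58.8
time_s: 20.9
tcp_pos: [0.618, 0.2439, 0.0602]
tool_rot: [[-0.575, 0.818, 0.003], [0.818, 0.575, 0.002], [0.0, 0.004, -1.0]]
ft_force: [3.6, 4.4, -2.1]
finger_gap: 0.122
grip_force: 58.8
125.13225237530774 [ 0.62426409 -0.83042295  0.15597078] [ 3.60578237  4.4016481  -2.12014808]
```

```bash
cat > tt.py <<'E'
from h import *
def grab():
    t=env.read_state()["time_s"];c=camera("top");h=cv2.cvtColor(c["img"],cv2.COLOR_RGB2HSV);P={}
    g=c["img"][135:240,362:466];g=cv2.cvtColor(g,cv2.COLOR_RGB2GRAY)
    m=np.zeros((400,640),np.uint8);m[140:236,364:464]=((h[:,:,2]<75))[140:236,364:464]
    n,l,st,ce=cv2.connectedComponentsWithStats(m);i=1+st[1:,4].argmax()
    w=onplane(c,[ce[i],[414,187.5]],.06);return t,w,st[i,4]
t,w,a=grab();d=w[0]-w[1];print(t,a,np.arctan2(d[1],d[0]),np.linalg.norm(d[:2]))
s=env.read_state();R=s["tool_rot"];print(np.degrees(np.arctan2(R[1,0],R[0,0])),s["torque"].round(3))
E
python3 -m handwheel '[[[0,0,0],[0,0,0.16],0.05],[[0,0,0],[0,0,0],0.05],[[0,0,0],[0,0,0],0.05]]' 60 >/dev/null
python3 tt.py
python3 -m handwheel '[[[0,0,0],[0,0,0],0.05],[[0,0,0],[0,0,0],0.05],[[0,0,0],[0,0,0],0.05],[[0,0,0],[0,0,0],0.05],[[0,0,0],[0,0,0],0.05]]' 60 >/dev/null
python3 -m handwheel '[[[0,0,0],[0,0,0],0.05],[[0,0,0],[0,0,0],0.05],[[0,0,0],[0,0,0],0.05]]' 60
python3 tt.py
```

```text
21.275 1177 1.6483729603382469 0.10368120812364706
123.5392156036233 [ 0.647 -0.865  0.238]
time_s: 22.32
tcp_pos: [0.6181, 0.2439, 0.0602]
tool_rot: [[-0.552, 0.834, 0.003], [0.834, 0.552, 0.002], [0.0, 0.004, -1.0]]
ft_force: [4.5, 3.7, -2.3]
finger_gap: 0.127
grip_force: 58.7
22.325 1174 1.6505156569831914 0.1036242917424275
123.53392105599009 [ 0.614 -0.869  0.148]
```

```bash
cat > tt2.py <<'E'
import sys;from h import *
t=env.read_state()["time_s"];g=camera("top")["img"];p=cv2.warpPolar(g,(50,720),(414,187.5),50,cv2.WARP_POLAR_LINEAR)[:,8:44].astype(np.float32).mean(2)
if sys.argv[1]=="a": np.save("pa.npy",[t,p],allow_pickle=True) if 0 else (np.save("pa.npy",p),np.save("ta.npy",t))
else:
    q=np.load("pa.npy");(dx,dy),r=cv2.phaseCorrelate(q,p);dt=t-float(np.load("ta.npy"));print("dt",dt,"rad",np.radians(dy/2),"rate",np.radians(dy/2)/dt,r)
E
python3 tt2.py a
python3 -m handwheel '[[[0,0,0],[0,0,0],0.05],[[0,0,0],[0,0,0],0.05],[[0,0,0],[0,0,0],0.05],[[0,0,0],[0,0,0],0.05]]' 60 >/dev/null
python3 tt2.py b; python3 cov.py | sed -n 2p
```

```text
dt 0.5500000000000007 rad -0.007652383537163881 rate -0.01391342461302522 0.01961578756202886
now [([434.6, 140.6], 151)]
```

```bash
cat > tt3.py <<'E'
from h import *
def f(g,n):
    h=cv2.cvtColor(g,cv2.COLOR_RGB2HSV);m=np.zeros((400,640),np.uint8);m[130:245,355:475]=((h[:,:,2]>150)&(h[:,:,1]<110))[130:245,355:475]
    k,l,st,ce=cv2.connectedComponentsWithStats(m);print(n,[(ce[i].round(1).tolist(),int(st[i,4]),g[l==i].mean(0).round(0).astype(int).tolist()) for i in range(1,k) if st[i,4]>40])
import os
if not os.path.exists("f0"): 
    f(cv2.imread("pics/top0.png")[:,:,::-1].copy(),"top0");f(cv2.imread("pics/t5.png")[:,:,::-1].copy(),"t5");open("f0","w")
f(camera("top")["img"],env.read_state()["time_s"])
E
python3 tt3.py
python3 -m handwheel '[[[0,0,0],[0,0,0],0.05],[[0,0,0],[0,0,0],0.05],[[0,0,0],[0,0,0],0.05],[[0,0,0],[0,0,0],0.05]]' 60 >/dev/null
python3 tt3.py
```

```text
top0 [([399.7, 161.8], 509, [242, 245, 225]), ([394.7, 192.0], 98, [254, 253, 229]), ([439.6, 203.1], 720, [253, 251, 245])]
t5 [([400.3, 160.9], 441, [212, 227, 176]), ([394.6, 191.8], 79, [254, 252, 174]), ([439.7, 202.9], 690, [250, 247, 227]), ([366.7, 227.8], 385, [234, 221, 180]), ([356.7, 226.1], 148, [235, 221, 180])]
23.075 [([455.7, 182.6], 683, [248, 246, 226]), ([388.0, 183.1], 455, [213, 228, 178]), ([417.8, 210.4], 80, [254, 252, 176])]
23.625 [([456.2, 176.6], 677, [249, 246, 226]), ([388.5, 189.2], 455, [214, 229, 178]), ([424.7, 211.3], 81, [253, 251, 173])]
```

The turntable is running at about 0.4 rad/s, so the dial is at the third click and held there. I'm handing in.

```bash
python3 -c "
from station import job
print(job.close_job())"
```

```text
the job is handed in; nothing more can be done
None
```

The job is handed in at about 24 s: the knife levered the cover open past upright and is back on its rest as it lay, and the gripper is holding the dial at the third click with the turntable running at about 0.4 rad/s.

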